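# Park the hand stamp in its dock and close the keeper

## Task

Put the standing hand stamp away: push it low on its brass foot so that it slides upright across the table, through the flared mouth and into the bay of the dock until it rests against the back stop; do not lift it, tip it or touch its freshly varnished wooden handle. Then push the red knob sideways to slide the keeper bar fully across the mouth behind it. Nothing is to be grasped, and the wheel pairs standing about stay where they are.

Things in the scene. Friction and masses are not known exactly. Their poses are not given: they have to be found in the camera images.
- stamp: Hand stamp that stands upright on the table, loose, 192 mm tall, about 0.7 kg. A round brass foot 52 mm across and 45 mm tall, then a steel cone up to 60 mm, then the slim wooden handle. Origin: centre of the underside of the foot, on the table; z points up its axis. It slides on the table with friction of about 0.4, so a push above about 55 mm may tip it.
- stamp_handle: The stamp's freshly varnished pale wooden handle, 20 to 31 mm thick, from 60 to 192 mm above the table, fixed to the stamp; same origin and axes as the stamp.
- dock: Aluminium dock fixed to the table; its floorless bay opens along -x, roughly towards the robot. Origin: table level, where the foot's centre is when fully in. Back stop face at x = +27 mm, 40 mm tall; cheeks 30 mm tall, inner faces y = +-31 mm, x = -31 to +31 mm. Keeper track (31 mm tall) on the -y side: x = -56 to -22, y = -190 to -45 mm.
- dock_mouth (a point): Middle of the flared mouth at table level, at x = -71 mm, y = 0 in the dock frame. Two steel guides, 22 mm tall, narrow from inner faces at y = +-69 mm here to +-31 mm at x = -31 mm, where the cheeks begin.
- keeper (a joint): Steel keeper bar that slides along the dock's +y on top of the track: 0 = open (bar clear of the mouth), 0.09 m = fully across the mouth, against its stop. The bar is 125 mm long along y, 12 mm wide, its centre line at dock x = -39 mm, 32 to 40 mm above the table; its leading end is at y = -50 mm + joint value. Stiff sliding fit: needs about 2 to 3 N and stays where it is left.
- keeper_knob (a point): Centre of the top of the upright red knob on the keeper bar, 16 mm across, standing from 40 to 75 mm above the table; in the dock frame it is at x = -39 mm, y = -165 mm + keeper joint value.
- wheels0: Loose pair of suitcase wheels standing as a short stack, black tyres, red hub discs; 50 mm across, 56 mm tall. Origin: centre of its underside. Not to be disturbed.
- wheels1: Loose pair of suitcase wheels standing as a short stack, black tyres, red hub discs; 50 mm across, 56 mm tall. Origin: centre of its underside. Not to be disturbed.
- wheels2: Loose pair of suitcase wheels standing as a short stack, black tyres, olive hub discs; 50 mm across, 56 mm tall. Origin: centre of its underside. Not to be disturbed.
- wheels3: Loose pair of suitcase wheels standing as a short stack, black tyres, olive hub discs; 50 mm across, 56 mm tall. Origin: centre of its underside. Not to be disturbed.
- wheels4: Loose pair of suitcase wheels standing as a short stack, black tyres, tan hub discs; 50 mm across, 56 mm tall. Origin: centre of its underside. Not to be disturbed.
Mind the look-alikes: they are no part of the job. What is shaped like the stamp but blue or pink is not meant.

How it is judged:
On the way, in this order (a step that is already met when the one before it is completed fails the run):
1. the stamp stands fully in the bay, upright, with the keeper still open (x of stamp in the frame of dock between -0.008 and 0.008 m and y of stamp in the frame of dock between -0.009 and 0.009 m and angle between stamp's own z axis and vertical below 0.06 rad and height (world z) of stamp below 0.004 m and linear speed of stamp below 0.02 m/s and value of joint keeper below 0.03 m), for 0.2 s.
2. the keeper bar is slid fully across the mouth (value of joint keeper above 0.083 m), for 0.2 s.
At the end, for the whole second after the job is handed in: The stamp stands upright (within 0.06 rad) on the table at rest in the bay, its centre within 8 mm of the fully-in place along the dock's x and 9 mm along its y, and the keeper bar is across the mouth (joint above 0.083 of 0.09 m) (x of stamp in the frame of dock between -0.008 and 0.008 m and y of stamp in the frame of dock between -0.009 and 0.009 m and angle between stamp's own z axis and vertical below 0.06 rad and height (world z) of stamp below 0.004 m and linear speed of stamp below 0.02 m/s and value of joint keeper above 0.083 m and velocity of joint keeper below 0.01 m/s); the robot touches nothing.
It fails at once if the stamp is tipped (more than 0.2 rad) (angle between stamp's own z axis and vertical above 0.2 rad).
It fails at once if the stamp is lifted off the table (more than 8 mm) (height (world z) of stamp above 0.008 m).
It fails at once if the robot touches the wooden handle (contact force between any of the fingers, the arm and stamp_handle above 0.5 N).
It fails at once if a wheel pair is moved by more than 12 mm (distance of any of wheels0, wheels1, wheels2, wheels3, wheels4 from where it was at the start of the episode above 0.012 m).
It also fails if it takes over 67 s, if anything falls off the work surface, if the arm or the gripper's body presses on something with over 40 N, if the wrist force passes 120 N, or if a joint passes its speed limit or range.

## Robot

A 6-joint arm with a two-finger parallel gripper is mounted at the origin on the work surface. World frame = base frame: x ahead of the robot, y to its left, z up, the work surface at z = 0. Lengths are in m, angles in rad, forces in N, time in s.
With the tool pointing down it reaches from about 0.325 to 1 m from the base axis. Payload 5.1 kg.
Tool frame: the origin (TCP) lies on the front face of the gripper's body, between the roots of the fingers; the fingertips stand 73 mm ahead of it and the grasp point (between the pads) lies env.tcp_to_grasp ahead of it (env.tcp_to_grasp is the distance from the TCP to the grasp point, in m); z points along the fingers, x is the direction in which the jaws open and shut, and the axes are right-handed (so a half turn about z gives the same grasp; the last joint's range is limited). The gripper opens to 85 mm and grips with 20 to 120 N. Pads are 22 mm wide; open, the fingers measure 114 mm over their backs; the gripper's body (76 mm by 85 mm) begins 54 mm behind the grasp point. The pads swing forward as they close: fully open they stand 13 mm farther back than shut.
Start: joints at [-1.382, 0.124, 1.65, -0, 1.367, -0.083], TCP at [0.174, -0.626, 0.304] pointing down, gripper open.
Joint ranges: [-2.61, 2.61], [-1.02, 2.33], [0.03, 2.71], [-1.35, 4.49], [0.32, 2.68], [-2.91, 2.91]. Speed limits (rad/s): [2.57, 2.57, 3.14, 3.14, 3.14, 3.14].

## Interface

Orientations are given as a unit quaternion [x, y, z, w].
In Python, from plant import env gives the robot as it stands. The module is installed in compiled form; this text tells all that it offers.
- The arm moves only by the tool apply_moves, never from a script. Its argument "series" is a list of rows, each an object with "claw": the opening, from -1 (shut) to 1 (fully open), so that 0 is half open; "dp": the shift along the tool's x, y, z in m, a list of three; "yaw": the turn about the tool's z in rad. A call has 1 to 20 rows; each row is the pose to reach, as a shift and turn from the pose commanded when the call began, along the tool's axes at that moment; what a row does not reach only later rows make up. A row lasts 1/10 s, in which the tool goes at most 50 mm and 8.59 degrees, less where a joint would pass 70% of its speed; a pose out of reach is approached as far as the arm can. A call with a gripper value outside its range is refused whole. The fingers move at their own pace and stop on an object; "grip_force" is the grip in N (left out, the last holds). Time passes only in rows, so rows that repeat a pose let the fingers close. It gives the time, the measured TCP pose, the force and the opening at its end, in the units of the state.
- env.sense(): the state, without advancing time (a new reading comes with each control period).
- env.get_image(name): name is "side" or "top"; returns (picture, depth): 384x512x3 uint8, blue, green, red; 384x512 float32, m along the optical axis (not along the pixel's ray), 0 where there is no reading.
- env.get_calibration(name): a dict with "mtx" (3x3 intrinsics, pixels), "position" and "attitude" of the camera in the world. Camera axes: x right, y down, z forward; pixel columns grow to the right and rows downward; lengths in m; the calibration is good to about 2 mm. A picture is of the moment at which its call begins. get_calibration takes no time and is no camera call.
- env.close_job(): hands the job in, once; it reports no verdict.
Trained networks look in the newest picture that a camera, given by its name, has taken for a name from the list of things; names that differ only in an ending like _2 or _b are one class to them, and where a whole thing is asked for, a point or a joint stands for the part that bears it (a point fixed in the world has none). Each returns a list of dicts, best first, with "confidence" (0 to 1); they miss things now and then, are a little off and sometimes report something else, mostly with a low value. They report only what shows in the picture. A call takes as long as a camera call. They do not tell look-alikes from the thing itself.
- env.find_in(query, camera): "box" ([centre column, centre row, width, height] in pixels, round what is visible of it).
- env.cut_out(query, camera): "pixels" (384x512 bool, what is visible of it) and "box" ([centre column, centre row, width, height] in pixels, round what is visible of it).
- env.tip_of(query, camera): "xy" ([column, row] in pixels: a listed point, or the origin of a listed thing).
The state is a dict: "t": time; "joint_pos": joint angles; "joint_vel": joint speeds; "effort": joint torques, N m; "position": TCP position; "ee_rot": TCP orientation; "force": force on the tool from outside, world axes, zero at the start; "wrist_torque": the same for the moment, N m; "gripper_width": finger opening in m.
Only numpy, scipy, OpenCV 4.12 (cv2) and the standard library are available. Lean on these libraries where they do the work, as an engineer would, in place of code of your own. Each camera call takes 0.05 s, during which the arm holds its last target.

## Working session

There is one attempt and no reset: what is moved stays moved. The work goes in short steps, Python scripts to look and compute and a tool call to move; the robot and the scene stay as the last step left them, time stands still between calls to the robot, and variables do not carry over. Pictures are saved under pics/ and viewed, and the job is handed in when it is done.

Besides the shell and the picture viewer there is one more tool, called after "Call:" in YAML: its name, and indented under it one key for each argument. apply_moves: Moves the arm, as the interface text tells. Its arguments: {"type":"object","properties":{"series":{"type":"array","items":{"type":"object","properties":{"claw":{"type":"number"},"dp":{"type":"array","items":{"type":"number"}},"yaw":{"type":"number"}}}},"grip_force":{"type":"number"}},"required":["series"]}

```bash
mkdir -p pics; python3 - <<'E'
from plant import env
import cv2
s=env.sense()
print({k:(v if not hasattr(v,'round') else v) for k,v in s.items()}, env.tcp_to_grasp)
for n in("top","side"):
    im,d=env.get_image(n); cv2.imwrite(f"pics/{n}0.png",im)
    import numpy as np; np.savez(f"{n}0.npz",im=im,d=d); c=env.get_calibration(n); print(n,c)
    for q in("stamp","dock","keeper_knob","dock_mouth"):
        print(q,[(r["confidence"],r["xy"]) for r in env.tip_of(q,n)])
E
```

```text
{'t': 0.0, 'joint_pos': array([-1.38162441e+00,  1.24476036e-01,  1.65167576e+00, -1.77971063e-06,
        1.36750700e+00, -8.25738541e-02]), 'joint_vel': array([ 0.00070964, -0.00046092,  0.00072359,  0.000753  , -0.00026656,
        0.00052652]), 'effort': array([-3.69206409e-04, -4.23612499e+01, -3.65450013e+01, -1.01777362e-04,
        7.05679107e-03, -1.77871721e-05]), 'position': array([ 0.17436921, -0.62569313,  0.30267064]), 'ee_rot': array([ 7.96370688e-01, -6.04807953e-01, -7.68953013e-04, -6.89890344e-04]), 'force': array([0.12582637, 1.14561345, 0.60196522]), 'wrist_torque': array([ 0.01800358, -0.01058044,  0.02659335]), 'gripper_width': 0.08539124480321936} 0.0539
top {'mtx': array([[374.80205426,   0.        , 255.46857419],
       [  0.        , 374.80205426, 191.90571763],
       [  0.        ,   0.        ,   1.        ]]), 'position': array([0.45401826, 0.06565338, 0.89683945]), 'attitude': array([-0.7045885 ,  0.706641  , -0.0505112 ,  0.04076972])}
stamp [(0.89, [208.2, 225.1]), (0.79, [171.9, 281.9]), (0.77, [248.5, 232.9]), (0.68, [244.9, 287.5])]
dock [(0.87, [207.0, 163.5])]
keeper_knob [(0.68, [278.7, 165.8])]
dock_mouth []
side {'mtx': array([[418.87348265,   0.        , 256.28904476],
       [  0.        , 418.87348265, 192.88379277],
       [  0.        ,   0.        ,   1.        ]]), 'position': array([0.17117562, 0.85951541, 0.75019386]), 'attitude': array([-0.20549705,  0.86726887, -0.44277577,  0.09780226])}
stamp [(0.95, [323.6, 256.5]), (0.85, [281.3, 231.7]), (0.76, [292.0, 293.5]), (0.64, [256.7, 255.7])]
dock [(0.78, [208.7, 236.9])]
keeper_knob [(0.66, [245.7, 182.4])]
dock_mouth [(0.88, [237.2, 244.2])]
```

View pics/top0.png

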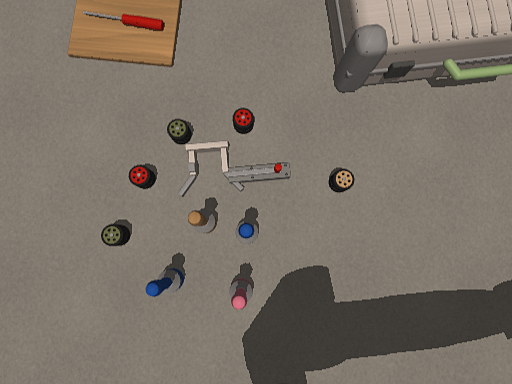

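View pics/side0.png

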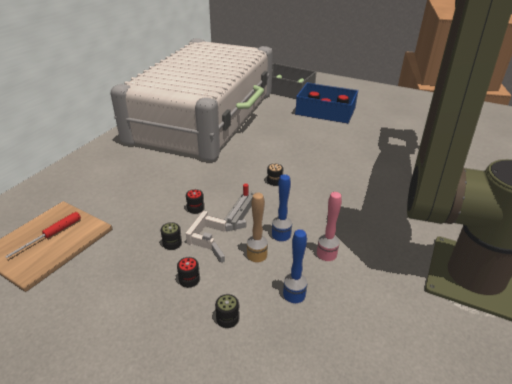

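```bash
cat > h.py <<'E'
import numpy as np, cv2
from scipy.spatial.transform import Rotation as R
def ray(c,px):
    d=np.linalg.inv(c["mtx"])@np.array([px[0],px[1],1.]); return R.from_quat(c["attitude"]).as_matrix()@d
def at_z(c,px,z=0):
    r=ray(c,px); p=np.array(c["position"]); return p+r*(z-p[2])/r[2]
def cloud(c,d):
    v,u=np.mgrid[0:d.shape[0],0:d.shape[1]]
    X=np.stack([(u-c["mtx"][0,2])/c["mtx"][0,0],(v-c["mtx"][1,2])/c["mtx"][1,1],np.ones_like(d)],-1)*d[...,None]
    return X@R.from_quat(c["attitude"]).as_matrix().T+np.array(c["position"])
def proj(c,P):
    X=(np.atleast_2d(P)-c["position"])@R.from_quat(c["attitude"]).as_matrix()
    q=X@c["mtx"].T; return q[:,:2]/q[:,2:]
E
python3 - <<'E'
from plant import env
from h import *
pts={}
for n in("top","side"):
    c=env.get_calibration(n); z=np.load(f"{n}0.npz"); P=cloud(c,z["d"]); 
    for q in("stamp","dock","keeper_knob","dock_mouth"):
        for r in env.tip_of(q,n): print(n,q,r["confidence"],at_z(c,r["xy"],.075 if q=="keeper_knob" else 0).round(3))
    for q in ["wheels0","wheels2","wheels4"]:
        print(n,q,[(r["confidence"],at_z(c,r["xy"],0).round(3)[:2]) for r in env.tip_of(q,n)])
    # height map render
    pts[n]=P.reshape(-1,3); 
    pts[n+'c']=z["im"].reshape(-1,3)
# orthographic height map 1mm/px: x 0.2..0.65 up, y -.2..0.4 left
for n in("top","side"):
    H=np.zeros((450,600,3),np.uint8);Q=pts[n]
    k=(Q[:,2]>-.02)&(Q[:,2]<.25); Q=Q[k];C=pts[n+'c'][k]; o=np.argsort(Q[:,2]);Q=Q[o];C=C[o]
    r=((.65-Q[:,0])*1000).astype(int);cc=((.4-Q[:,1])*1000).astype(int)
    k=(r>=1)&(r<449)&(cc>=1)&(cc<599)
    for dr in(-1,0,1):
        for dc in(-1,0,1): H[r[k]+dr,cc[k]+dc]=C[k]
    cv2.imwrite(f"pics/ortho_{n}.png",H)
im=cv2.imread("pics/top0.png"); cv2.imwrite("pics/crop_top.png",cv2.resize(im[100:320,90:310],None,fx=2.7,fy=2.7,interpolation=2))
im=cv2.imread("pics/side0.png"); cv2.imwrite("pics/crop_side.png",cv2.resize(im[160:320,160:360],None,fx=3.7,fy=3.7,interpolation=2))
E
```

```text
top stamp 0.89 [0.491 0.166 0.   ]
top stamp 0.79 [0.359 0.249 0.   ]
top stamp 0.77 [0.472 0.07  0.   ]
top stamp 0.68 [0.345 0.079 0.   ]
top dock 0.87 [0.64  0.171 0.   ]
top keeper_knob 0.68 [0.619 0.002 0.075]
top wheels0 [(0.97, array([0.71 , 0.232])), (0.83, array([0.47 , 0.376])), (0.6, array([0.613, 0.315])), (0.6, array([ 0.601, -0.148])), (0.56, array([0.735, 0.084]))]
top wheels2 [(0.97, array([0.71 , 0.232])), (0.83, array([0.47 , 0.376])), (0.6, array([0.613, 0.315])), (0.6, array([ 0.601, -0.148])), (0.56, array([0.735, 0.084]))]
top wheels4 [(0.97, array([0.71 , 0.232])), (0.83, array([0.47 , 0.376])), (0.6, array([0.613, 0.315])), (0.6, array([ 0.601, -0.148])), (0.56, array([0.735, 0.084]))]
side stamp 0.95 [0.347 0.099 0.   ]
side stamp 0.85 [0.48  0.061 0.   ]
side stamp 0.76 [0.373 0.246 0.   ]
side stamp 0.64 [0.499 0.173 0.   ]
side dock 0.78 [0.644 0.168 0.   ]
side keeper_knob 0.66 [ 0.623 -0.007  0.075]
side dock_mouth 0.88 [0.563 0.158 0.   ]
side wheels0 [(0.93, array([0.744, 0.086])), (0.84, array([0.713, 0.237])), (0.65, array([0.475, 0.376])), (0.63, array([ 0.596, -0.166])), (0.6, array([0.603, 0.314]))]
side wheels2 [(0.93, array([0.744, 0.086])), (0.84, array([0.713, 0.237])), (0.65, array([0.475, 0.376])), (0.63, array([ 0.596, -0.166])), (0.6, array([0.603, 0.314]))]
side wheels4 [(0.93, array([0.744, 0.086])), (0.84, array([0.713, 0.237])), (0.65, array([0.475, 0.376])), (0.63, array([ 0.596, -0.166])), (0.6, array([0.603, 0.314]))]
```

View pics/crop_top.png

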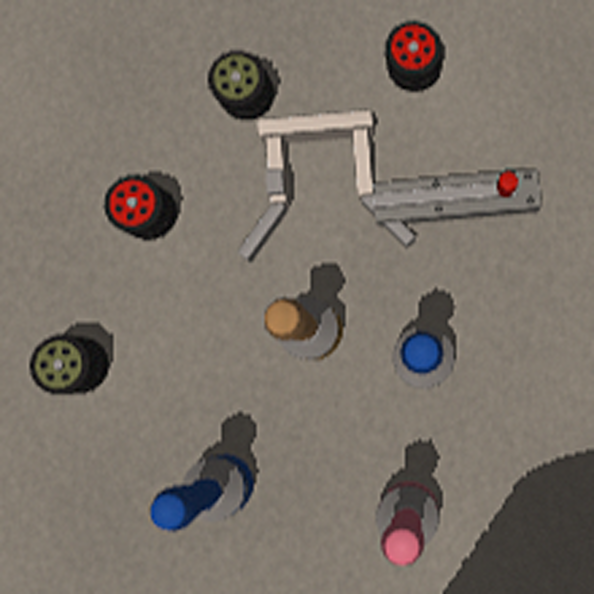

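View pics/crop_side.png

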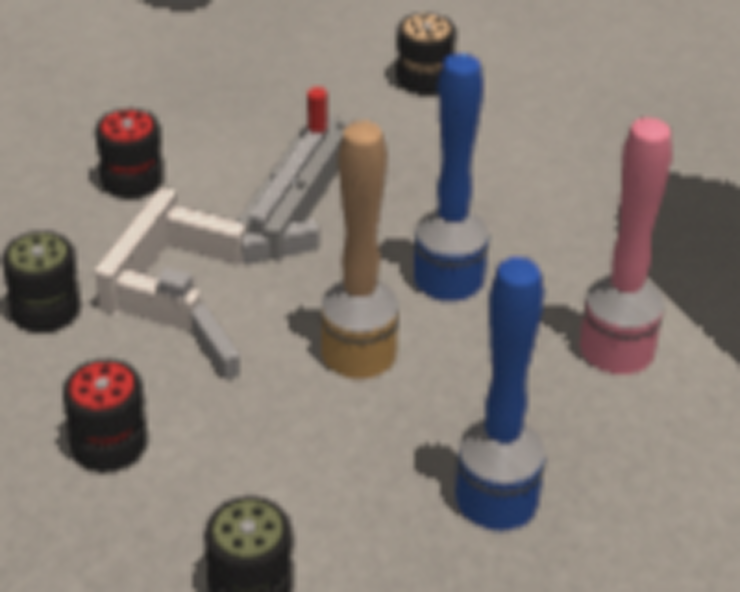

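View pics/ortho_top.png

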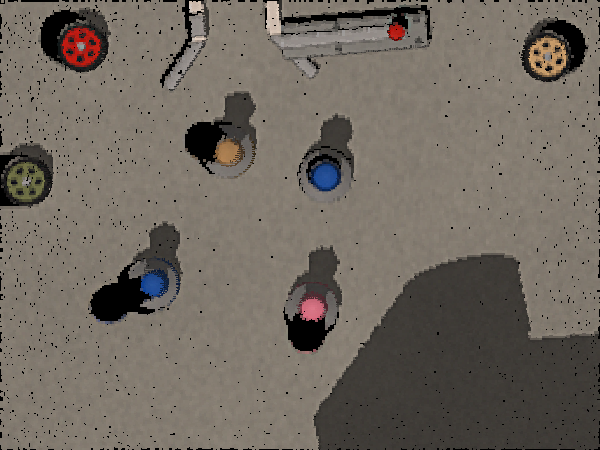

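View pics/ortho_side.png

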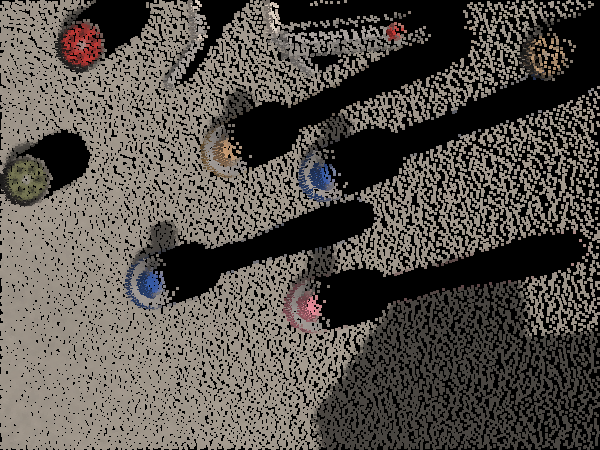

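The top crop shows four stamp-shaped things:
- wooden handle with a brass foot: top view (208,225), side view (257,255)
- blue: top view (248,232) and (172,282)
- pink: top view (245,288)

Only the wooden one with the brass foot fits, and both enlarged crops confirm it. Next I'll fit the dock and stamp poses.

```bash
cat > fit.py <<'E'
from h import *
from plant import env
from scipy.optimize import least_squares
def load(tag):
    out=[]
    for n in("top","side"):
        z=np.load(f"{n}{tag}.npz"); P=cloud(env.get_calibration(n),z["d"]).reshape(-1,3); C=z["im"].reshape(-1,3)
        k=z["d"].reshape(-1)>0; out.append((n,P[k],C[k]))
    return out
def stamp(tag,guess,r=.045):
    for n,P,C in load(tag):
        k=(np.hypot(*(P[:,:2]-guess).T)<r)
        t=P[k]
        top=t[(t[:,2]>.185)]; f=t[(t[:,2]>.006)&(t[:,2]<.043)]
        print(n,"handletop",top[:,:2].mean(0).round(4) if len(top) else None,len(top),"zmax",t[:,2].max().round(4))
        g=t[(t[:,2]>.047)&(t[:,2]<.058)]
        for nm,a in(("foot",f),("cone",g)):
            if len(a)>8:
                fun=lambda p:np.hypot(*(a[:,:2]-p[:2]).T)-(.026 if nm=="foot" else p[2])
                s=least_squares(fun,[*guess,.02],loss="soft_l1",f_scale=.002); print("  ",nm,s.x.round(4),len(a),np.abs(s.fun).mean().round(4))
E
python3 - <<'E'
from fit import *
stamp(0,np.array([.498,.172])); 
for n,P,C in load(0):
    k=(P[:,0]>.54)&(P[:,0]<.72)&(P[:,1]>-.05)&(P[:,1]<.26); P=P[k];C=C[k].astype(int)
    red=(C[:,2]>120)&(C[:,1]<60)&(P[:,1]<.05)
    kn=P[red&(P[:,2]>.06)]; print(n,"knob",kn.mean(0).round(4),kn[:,2].max())
    bs=P[(P[:,2]>.036)&(P[:,2]<.045)&(P[:,0]>.64)]; print("stop",len(bs),bs.mean(0).round(4),bs.min(0).round(4),bs.max(0).round(4))
    H=np.zeros((560,640,3),np.uint8)
    o=np.argsort(P[:,2])
    for p in P[o]:
        r=int((.72-p[0])*3000);c=int((.22-p[1])*2500); z=p[2]
        if p[2]>.01 and 0<=r<559 and 0<=c<639: H[r-3:r+3,c-2:c+3]=cv2.applyColorMap(np.uint8([[min(255,max(0,int(z*5000)))]]),2)[0,0]
    cv2.imwrite(f"pics/dock_{n}.png",H)
E
```

```text
top handletop [0.4987 0.1716] 140 zmax 0.1942
   foot [0.4992 0.1722 0.02  ] 36 0.0002
   cone [0.4992 0.1726 0.0205] 168 0.0026
side handletop [0.4983 0.1744] 67 zmax 0.1942
   foot [0.5003 0.1704 0.02  ] 225 0.0008
   cone [0.5001 0.1709 0.0201] 144 0.0029
top knob [0.6172 0.0039 0.0747] 0.07966877537391537
stop 297 [0.6798 0.1694 0.0402] [0.6665 0.0683 0.036 ] [0.7195 0.25   0.045 ]
side knob [0.6158 0.0074 0.0725] 0.07679889252007222
stop 223 [0.6841 0.1842 0.0408] [0.6665 0.0716 0.0361] [0.7187 0.2599 0.045 ]
```

View pics/dock_top.png

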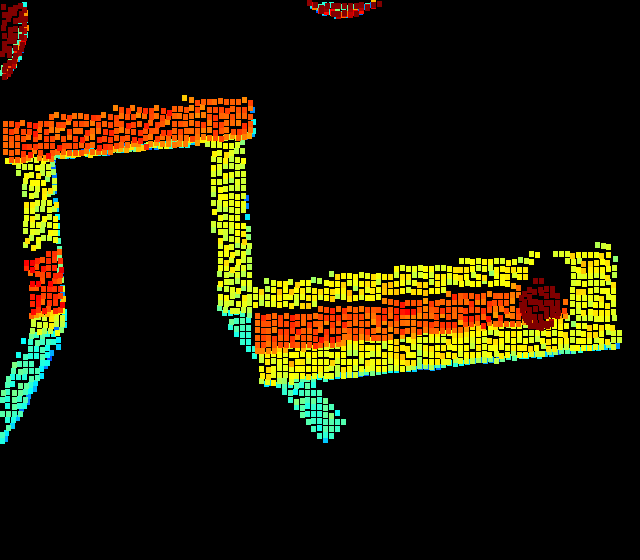

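```bash
python3 - <<'E'
from fit import *
from scipy.optimize import minimize
n,P,C=load(0)[0]
k=(P[:,0]>.53)&(P[:,0]<.70)&(P[:,1]>-.04)&(P[:,1]<.23); P=P[k]; C=C[k]
def loc(p,Q=P):
    c,s=np.cos(p[2]),np.sin(p[2]); d=Q[:,:2]-p[:2]; return np.c_[d@[c,s],d@[-s,c]]
z=P[:,2]; hi=(z>.022); lo=z<.008
def pen(v): return np.clip(v,0,.004)
def cost(p):
    q=loc(p); x,y=q.T
    inb=np.minimum.reduce([31e-3-abs(y),27e-3-x,x+31e-3])       # inside bay: no high points
    a=pen(inb[hi]).sum()
    # low points: not in cheek(first 5mm)/stop(first 5mm), track
    rects=[(-31,27,31,38),(-31,27,-38,-31),(27,33,-31,31),(-56,-22,-190,-45)]
    b=0
    for x0,x1,y0,y1 in rects:
        r=np.minimum.reduce([x-x0/1e3,x1/1e3-x,y-y0/1e3,y1/1e3-y]); b+=pen(r[lo]).sum()
    # hi points around track outside of it
    t=np.maximum.reduce([-56e-3-x,x+22e-3,-190e-3-y,y+45e-3]); m=hi&(y<-50e-3)&(x<0)&(z<.05); d=pen(t[m]).sum()
    # bar points
    m=(z>.036)&(z<.042)&(y<-55e-3)&(y>-150e-3)&(x<-20e-3); e=pen(abs(x[m]+39e-3)-6e-3).sum()
    return a+b+d+e
best=min((minimize(cost,[.645+i,.167+j,.0955+t],method="Nelder-Mead",options=dict(xatol=1e-5,fatol=1e-7,initial_simplex=np.array([.65,.167,.09])+np.array([[i,j,t],[i+.01,j,t],[i,j+.01,t],[i,j,t+.04]]))) for i in(-.01,0,.005) for j in(-.005,0,.005) for t in(-.02,0,.02)),key=lambda s:s.fun)
p=best.x; print(p.round(4),best.fun)
red=(C[:,2]>120)&(C[:,1]<60)&(z>.06)
print("knob loc",loc(p)[red].mean(0).round(4))
for nm,q in dict(stamp=(.4995,.172),b1=(.474,.075),b2=(.367,.249),pink=(.343,.088)).items(): print(nm,loc(p,np.array([q])).round(4))
c,s=np.cos(p[2]),np.sin(p[2])
q=loc(p); m=(z>.036)&(z<.042)&(q[:,1]<-45e-3)&(q[:,0]<-20e-3)&(q[:,1]>-.15); print("bar x mean",q[m,0].mean(),"lead y",q[m,1].max())
E
```

```text
[0.6433 0.1657 0.0902] 0.14521885622795683
knob loc [-0.0406 -0.1588]
stamp [[-0.1427  0.0192]]
b1 [[-0.1768 -0.0751]]
b2 [[-0.2677  0.1078]]
pink [[-0.3061 -0.0503]]
bar x mean -0.03954754839351703 lead y -0.04515024098346181
```

```bash
cat >> h.py <<'E'
def rel(s,target,ang=None):
    M=R.from_quat(s["ee_rot"]).as_matrix(); a=np.arctan2(M[1,0],M[0,0])
    print("tcp",s["position"].round(4),"ang",round(a,4),"toolz",M[:,2].round(4),"t",round(s["t"],2),"F",s["force"].round(2))
    print("dp",(M.T@(np.array(target)-s["position"])).round(4), "yaw",None if ang is None else round(a-ang,4))
E
python3 - <<'E'
from plant import env
from h import *
rel(env.sense(),[.400,.172,.303],0)
E
```

```text
tcp [ 0.1745 -0.6261  0.3039] ang -1.299 toolz [-0.e+00  1.e-04 -1.e+00] t 1.2 F [ 0.02 -0.1   0.39]
dp [-0.7083 -0.4315  0.0009] yaw -1.299
```

Call:
apply_moves:
  series:
    - {"claw":1,"dp":[-0.708,-0.4315,0],"yaw":-1.3}
    - {"claw":1,"dp":[-0.708,-0.4315,0],"yaw":-1.3}
    - {"claw":1,"dp":[-0.708,-0.4315,0],"yaw":-1.3}
    - {"claw":1,"dp":[-0.708,-0.4315,0],"yaw":-1.3}
    - {"claw":1,"dp":[-0.708,-0.4315,0],"yaw":-1.3}
    - {"claw":1,"dp":[-0.708,-0.4315,0],"yaw":-1.3}
    - {"claw":1,"dp":[-0.708,-0.4315,0],"yaw":-1.3}
    - {"claw":1,"dp":[-0.708,-0.4315,0],"yaw":-1.3}
    - {"claw":1,"dp":[-0.708,-0.4315,0],"yaw":-1.3}
    - {"claw":1,"dp":[-0.708,-0.4315,0],"yaw":-1.3}
    - {"claw":1,"dp":[-0.708,-0.4315,0],"yaw":-1.3}
    - {"claw":1,"dp":[-0.708,-0.4315,0],"yaw":-1.3}
    - {"claw":1,"dp":[-0.708,-0.4315,0],"yaw":-1.3}
    - {"claw":1,"dp":[-0.708,-0.4315,0],"yaw":-1.3}
    - {"claw":1,"dp":[-0.708,-0.4315,0],"yaw":-1.3}
    - {"claw":1,"dp":[-0.708,-0.4315,0],"yaw":-1.3}
    - {"claw":1,"dp":[-0.708,-0.4315,0],"yaw":-1.3}
    - {"claw":1,"dp":[-0.708,-0.4315,0],"yaw":-1.3}
    - {"claw":1,"dp":[-0.708,-0.4315,0],"yaw":-1.3}
    - {"claw":1,"dp":[-0.708,-0.4315,0],"yaw":-1.3}

```text
t: 3.2
position: [0.3999, 0.171, 0.3039]
ee_rot: [1.0, 0.0, 0.0, 0.0]
force: [-0.6, -0.8, -0.1]
gripper_width: 0.0854
```

```bash
cat > snap.py <<'E'
import sys
from fit import *
def snap(tag,cams=("top","side")):
    for n in cams:
        im,d=env.get_image(n); cv2.imwrite(f"pics/{n}{tag}.png",im); np.savez(f"{n}{tag}.npz",im=im,d=d)
E
python3 - <<'E'
from snap import *
s=env.sense(); rel(s,[.400,.172,.303],0); print(s["joint_pos"].round(2))
snap(1,("side",))
E
```

```text
tcp [0.3999 0.171  0.3039] ang 0.0001 toolz [ 1.e-04 -3.e-04 -1.e+00] t 3.2 F [-0.63 -0.79 -0.12]
dp [ 0.0001 -0.001   0.0009] yaw 0.0001
[ 0.28 -0.38  2.11 -0.    1.42  0.28]
```

View pics/side1.png

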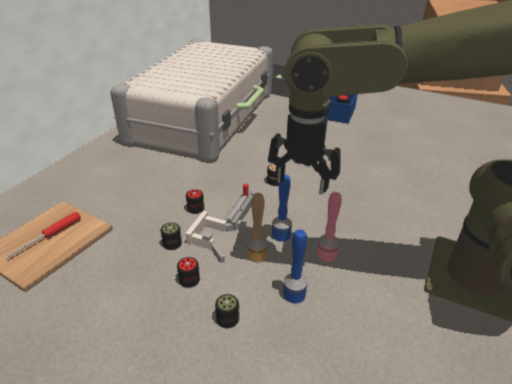

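```bash
python3 - <<'E'
from fit import *
c=env.get_calibration("side"); z=np.load("side1.npz"); d=z["d"]; P=cloud(c,d).reshape(-1,3)[d.reshape(-1)>0]
q=P-np.array([.3999,.171,.3039]); k=(abs(q[:,0])<.09)&(abs(q[:,1])<.09)&(q[:,2]>-.1)&(q[:,2]<.2); q=q[k]
for h in np.arange(-.085,.2,.01):
    a=q[(q[:,2]>=h)&(q[:,2]<h+.01)]
    if len(a)>3: print(round(h,3),len(a),"x",a[:,0].min().round(3),a[:,0].max().round(3),"y",a[:,1].min().round(3),a[:,1].max().round(3))
im=cv2.imread("pics/side1.png"); cv2.imwrite("pics/grip1.png",cv2.resize(im[80:210,240:370],None,fx=4.5,fy=4.5,interpolation=2))
E
```

```text
-0.065 9 x -0.049 0.049 y -0.011 0.009
-0.055 56 x -0.056 0.055 y -0.01 0.012
-0.045 70 x -0.056 0.057 y -0.009 0.011
-0.035 78 x -0.056 0.057 y -0.012 0.011
-0.025 58 x -0.06 0.067 y -0.012 0.013
-0.015 171 x -0.074 0.073 y -0.013 0.014
-0.005 218 x -0.074 0.074 y -0.014 0.019
0.005 285 x -0.073 0.072 y -0.019 0.02
0.015 205 x -0.071 0.072 y -0.013 0.02
0.025 300 x -0.07 0.07 y -0.013 0.02
0.035 374 x -0.069 0.068 y -0.014 0.02
0.045 94 x -0.067 0.065 y -0.014 0.013
0.055 139 x -0.037 0.031 y -0.008 0.038
0.065 178 x -0.037 0.032 y -0.005 0.039
0.075 197 x -0.038 0.034 y -0.009 0.038
0.085 189 x -0.038 0.035 y -0.009 0.039
0.095 285 x -0.038 0.036 y -0.02 0.038
0.105 135 x -0.035 0.032 y -0.004 0.035
0.115 199 x -0.036 0.035 y -0.012 0.038
0.125 186 x -0.037 0.033 y -0.009 0.038
0.135 234 x -0.036 0.035 y -0.013 0.037
0.145 163 x -0.035 0.029 y -0.001 0.037
0.155 28 x -0.031 0.029 y 0.024 0.056
0.165 236 x -0.082 0.014 y 0.034 0.062
0.175 387 x -0.09 0.02 y 0.03 0.063
0.185 428 x -0.089 0.024 y 0.03 0.065
0.195 219 x -0.09 0.024 y 0.029 0.066
```

View pics/grip1.png

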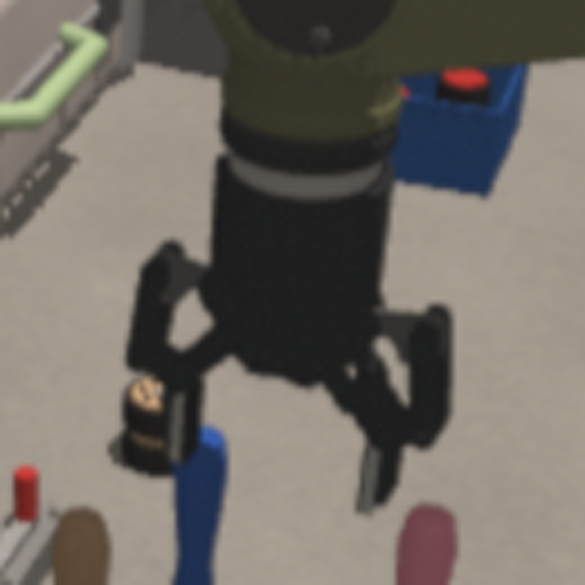

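```bash
python3 - <<'E'
from fit import *
c=env.get_calibration("side"); z=np.load("side1.npz"); d=z["d"]; P=cloud(c,d).reshape(-1,3)[d.reshape(-1)>0]
q=P-np.array([.3999,.171,.3039]); k=(abs(q[:,0])<.09)&(abs(q[:,1])<.09)&(q[:,2]>-.1)&(q[:,2]<.2); q=q[k]
print("cols x:",list(range(-80,80,10)))
for h in np.arange(-.07,.11,.01):
    row=[]
    for x in np.arange(-.08,.08,.01):
        a=q[(q[:,2]>=h)&(q[:,2]<h+.01)&(q[:,0]>=x)&(q[:,0]<x+.01)]
        row.append("%4d"%(a[:,1].max()*1000) if len(a)>1 else "   .")
    print("%4d"%(h*1000)," ".join(row))
E
```

```text
cols x: [-80, -70, -60, -50, -40, -30, -20, -10, 0, 10, 20, 30, 40, 50, 60, 70]
 -70    .    .    .    .    .    .    .    .    .    .    .    .    .    .    .    .
 -60    .    .    .   10    .    .    .    .    .    .    .    .   10    .    .    .
 -50    .    .    7   12    .    .    .    .    .    .    .    .   11    7    .    .
 -40    .    .    7   10    .    .    .    .    .    .    .    .   11    7    .    .
 -30    .    .    7   11    .    .    .    .    .    .    .    .   11    8    .    .
 -19    .   11   12   12    .    .    .    .    .    .    .    .   13   14   12    .
  -9   12   12   12   12   15    .    .    .    .    .    .   14   13   11   14   11
   0   12   13    .   14   19   17   10   11   10   10   16   17   13    .   12   11
  10   11   13    .    .   19   17   17   11   12   17   17   17    .   11   12   10
  20    6   12   12    .   11   18   20   19   18   19   18   10    .   12   12    .
  30    .   12   13    7   12   17   20   18   18   20   19   11    8   12   13    .
  40    .   12   13    5   11   11   11   11   11   11   12   11    4   12   13    .
  50    .    .    .    .   19   30   35   36   35   34   29    .    .    .    .    .
  60    .    .    .    .   22   31   36   38   37   35   31   21    .    .    .    .
  70    .    .    .    .   20   32   36   38   38   35   31   22    .    .    .    .
  80    .    .    .    .   21   32   37   37   38   35   32   19    .    .    .    .
  90    .    .    .    .   20   31   35   37   38   36   31    .    .    .    .    .
 100    .    .    .    .   18   32   35   36   38   35   29   19    .    .    .    .
```

```bash
python3 - <<'E'
from fit import *
g=np.array([.4992,.172])
for n,P,C in load(0):
    t=P[np.hypot(*(P[:,:2]-g).T)<.04]
    cam=env.get_calibration(n)["position"][:2]; u=(g-cam)/np.hypot(*(g-cam)); v=np.array([-u[1],u[0]])
    print(n)
    for h in np.arange(.05,.195,.01):
        a=t[(t[:,2]>=h)&(t[:,2]<h+.01)]
        if len(a)>3:
            w=(a[:,:2]-g)@v; print(" z%.3f halfwidth %.1f  mid %.1f  near %.1f"%(h,(w.max()-w.min())*500,(w.max()+w.min())*500,-((a[:,:2]-g)@u).min()*1000))
n,P,C=load(0)[0]
p=[.6433,.1657,.0902]; c,s=np.cos(p[2]),np.sin(p[2]); d=P[:,:2]-p[:2]; q=np.c_[d@[c,s],d@[-s,c]]
for sg in(1,-1):
    m=(P[:,2]>.014)&(P[:,2]<.03)&(q[:,0]<-32e-3)&(q[:,0]>-.09)&(sg*q[:,1]>.025)&(sg*q[:,1]<.1)&((q[:,0]<-57e-3)|(sg>0))
    a=q[m]
    for x in np.arange(-.085,-.03,.006):
        b=a[(a[:,0]>=x)&(a[:,0]<x+.006)]
        if len(b)>2: print(sg,"x%.3f y %.4f..%.4f"%(x,b[:,1].min(),b[:,1].max()))
m=(P[:,2]>.022)&(P[:,2]<.034)&(abs(q[:,0])<.02)&(abs(q[:,1])<.05)
print("cheek inner",q[m&(q[:,1]>0),1].min(),q[m&(q[:,1]<0),1].max())
m=(P[:,2]>.037)&(P[:,2]<.044)&(q[:,0]>.015)&(q[:,0]<.05)&(abs(q[:,1])<.03); print("stop face",q[m,0].min())
E
```

```text
top
 z0.050 halfwidth 21.8  mid 0.5  near 22.9
 z0.060 halfwidth 13.0  mid -0.8  near 14.9
 z0.070 halfwidth 5.8  mid -0.6  near 11.7
 z0.080 halfwidth 11.9  mid 0.2  near 12.1
 z0.090 halfwidth 10.9  mid 0.4  near 11.7
 z0.100 halfwidth 3.7  mid 1.1  near 10.4
 z0.130 halfwidth 6.3  mid -1.0  near 12.6
 z0.160 halfwidth 12.6  mid -0.1  near 14.5
 z0.170 halfwidth 14.7  mid -0.1  near 15.3
 z0.180 halfwidth 13.1  mid 0.3  near 13.7
 z0.190 halfwidth 8.6  mid 0.0  near 11.9
side
 z0.050 halfwidth 20.9  mid -1.0  near 25.5
 z0.060 halfwidth 12.2  mid 0.3  near 14.4
 z0.070 halfwidth 10.9  mid -0.7  near 10.3
 z0.080 halfwidth 10.8  mid -0.6  near 12.8
 z0.090 halfwidth 10.8  mid -0.4  near 10.9
 z0.100 halfwidth 9.5  mid 0.9  near 10.3
 z0.110 halfwidth 10.6  mid -0.1  near 10.2
 z0.120 halfwidth 10.6  mid -0.0  near 12.5
 z0.130 halfwidth 12.8  mid 0.2  near 13.0
 z0.140 halfwidth 12.8  mid 0.2  near 13.3
 z0.150 halfwidth 13.7  mid -0.7  near 15.4
 z0.160 halfwidth 14.9  mid 0.6  near 14.8
 z0.170 halfwidth 14.8  mid 0.7  near 14.7
 z0.180 halfwidth 12.5  mid 0.8  near 13.8
 z0.190 halfwidth 9.0  mid 2.0  near 9.7
1 x-0.079 y 0.0660..0.0743
1 x-0.073 y 0.0607..0.0760
1 x-0.067 y 0.0565..0.0737
1 x-0.061 y 0.0515..0.0684
1 x-0.055 y 0.0451..0.0630
1 x-0.049 y 0.0420..0.0612
1 x-0.043 y 0.0372..0.0528
1 x-0.037 y 0.0340..0.0481
-1 x-0.079 y -0.0743..-0.0671
-1 x-0.073 y -0.0769..-0.0607
-1 x-0.067 y -0.0726..-0.0564
-1 x-0.061 y -0.0684..-0.0543
cheek inner 0.030851972030273258 -0.03098970541493604
stop face 0.026556369341035606
```

```bash
cat >> h.py <<'E'
DOCK=np.array([.6433,.1657]);TH=.0902
def d2w(q): 
    c,s=np.cos(TH),np.sin(TH); return DOCK+np.array([[c,-s],[s,c]])@np.array(q)
def w2d(q):
    c,s=np.cos(TH),np.sin(TH); return np.array([[c,s],[-s,c]])@(np.array(q)-DOCK)
S=np.array([.0662,-.0313])
def tcp_for(stampxy,phi,back=0):
    """TCP xy and tool angle such that the cradle holds a stamp at stampxy pushing along world angle phi"""
    a=phi-1.052; x=np.array([np.cos(a),np.sin(a)]); y=np.array([np.sin(a),-np.cos(a)])
    d=np.array([np.cos(phi),np.sin(phi)])
    return np.array(stampxy)-S[0]*x-S[1]*y-back*d, a
E
python3 - <<'E'
from plant import env
from h import *
t,a=tcp_for([.4993,.172],-.125,.012); print(t,a)
x=np.array([np.cos(a),np.sin(a)]); y=np.array([np.sin(a),-np.cos(a)])
for nm,q in dict(stamp=(.4993,.172),b1=(.474,.075),b2=(.367,.249),pink=(.343,.088)).items(): r=np.array(q)-t; print(nm,(r@x).round(3),(r@y).round(3))
rel(env.sense(),[*t,.303],a)
E
```

```text
[0.43308862 0.22261937] -1.177
stamp 0.072 -0.042
b1 0.152 0.019
b2 -0.05 0.051
pink 0.09 0.135
tcp [0.3999 0.1708 0.3039] ang -0.0005 toolz [ 2.e-04 -2.e-04 -1.e+00] t 3.25 F [0.51 0.42 0.17]
dp [ 0.0331 -0.0519  0.0009] yaw 1.1765
```

Call:
apply_moves:
  series:
    - {"claw":1,"dp":[0.033,-0.052,0],"yaw":1.177}
    - {"claw":1,"dp":[0.033,-0.052,0],"yaw":1.177}
    - {"claw":1,"dp":[0.033,-0.052,0],"yaw":1.177}
    - {"claw":1,"dp":[0.033,-0.052,0],"yaw":1.177}
    - {"claw":1,"dp":[0.033,-0.052,0],"yaw":1.177}
    - {"claw":1,"dp":[0.033,-0.052,0],"yaw":1.177}
    - {"claw":1,"dp":[0.033,-0.052,0],"yaw":1.177}
    - {"claw":1,"dp":[0.033,-0.052,0],"yaw":1.177}
    - {"claw":1,"dp":[0.033,-0.052,0],"yaw":1.177}
    - {"claw":1,"dp":[0.033,-0.052,0.05],"yaw":1.177}
    - {"claw":1,"dp":[0.033,-0.052,0.1],"yaw":1.177}
    - {"claw":1,"dp":[0.033,-0.052,0.1],"yaw":1.177}

```text
t: 4.45
position: [0.4287, 0.2212, 0.1964]
ee_rot: [0.832, -0.554, -0.004, 0.006]
force: [0.0, 0.4, -0.7]
gripper_width: 0.0854
```

```bash
python3 - <<'E'
from snap import *
t,a=tcp_for([.4993,.172],-.125,.012)
rel(env.sense(),[*t,.087],a)
snap(2)
im=cv2.imread("pics/side2.png"); cv2.imwrite("pics/s2.png",cv2.resize(im[100:320,180:380],None,fx=2.7,fy=2.7,interpolation=2))
E
```

```text
tcp [0.4287 0.2212 0.1964] ang -1.1751 toolz [-0.014  -0.0054 -0.9999] t 4.45 F [ 0.03  0.44 -0.71]
dp [ 0.0005 -0.0062  0.1094] yaw 0.0019
```

View pics/s2.png

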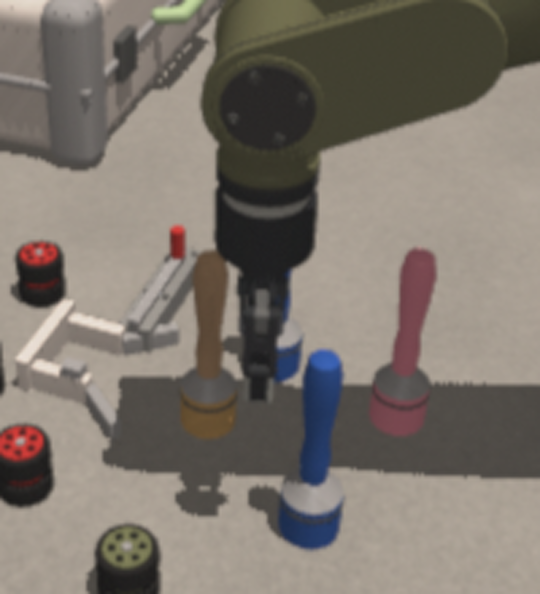

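View pics/top2.png

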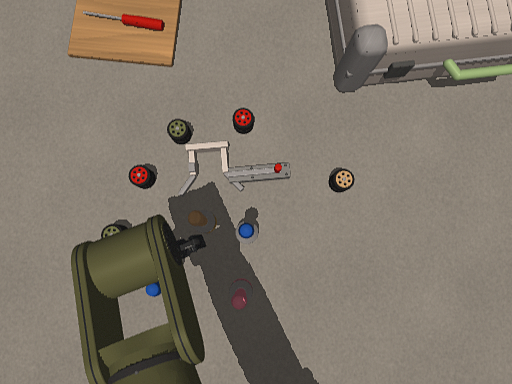

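Call:
apply_moves:
  series:
    - {"claw":1,"dp":[0,0,0.03],"yaw":0}
    - {"claw":1,"dp":[0,0,0.06],"yaw":0}
    - {"claw":1,"dp":[0,0,0.09],"yaw":0}
    - {"claw":1,"dp":[0,0,0.11],"yaw":0}
    - {"claw":1,"dp":[0,0,0.117],"yaw":0}
    - {"claw":1,"dp":[0,0,0.117],"yaw":0}
    - {"claw":1,"dp":[0,0,0.117],"yaw":0}
    - {"claw":1,"dp":[0,0,0.117],"yaw":0}

```text
t: 5.35
position: [0.4345, 0.2243, 0.0892]
ee_rot: [0.832, -0.555, 0.001, -0.002]
force: [0.4, -0.3, -0.2]
gripper_width: 0.0851
```

```bash
python3 - <<'E'
from snap import *
t,a=tcp_for([.4993,.172],-.125,.0)
rel(env.sense(),[*t,.087],a)
t2,a2=tcp_for(d2w([-.055,0]),-.125,.0); print(np.linalg.norm(t2-t)); rel(env.sense(),[*t2,.087],a)
snap(3)
im=cv2.imread("pics/side3.png"); cv2.imwrite("pics/s3.png",cv2.resize(im[160:300,180:320],None,fx=4,fy=4,interpolation=2))
stamp(3,np.array([.499,.172]),.03)
E
```

```text
tcp [0.4345 0.2243 0.0892] ang -1.1758 toolz [ 0.0038  0.0014 -1.    ] t 5.35 F [ 0.4  -0.3  -0.19]
dp [ 0.007  -0.0084  0.0022] yaw 0.0012
0.08993057117713739
tcp [0.4345 0.2243 0.0892] ang -1.1758 toolz [ 0.0038  0.0014 -1.    ] t 5.35 F [ 0.4  -0.3  -0.19]
dp [ 0.0517 -0.0865  0.0025] yaw 0.0012
top handletop [0.4882 0.1782] 308 zmax 0.3315
   foot [0.4992 0.1722 0.02  ] 36 0.0002
   cone [0.4993 0.1724 0.0204] 172 0.0026
side handletop [0.4873 0.189 ] 36 zmax 0.3305
   foot [0.5    0.1702 0.02  ] 205 0.0009
   cone [0.5002 0.1733 0.0186] 121 0.0027
```

View pics/s3.png

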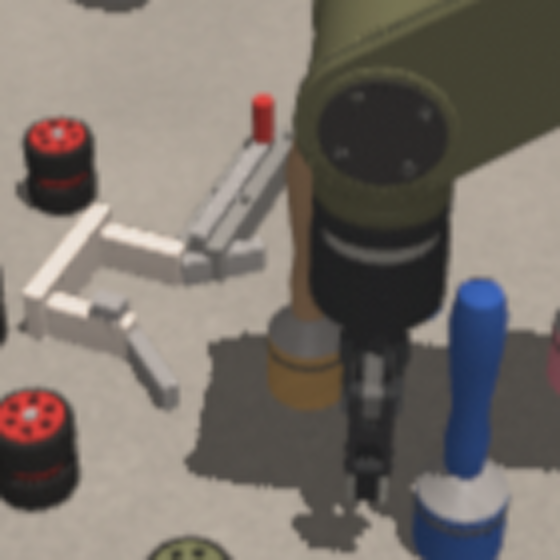

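View pics/top3.png

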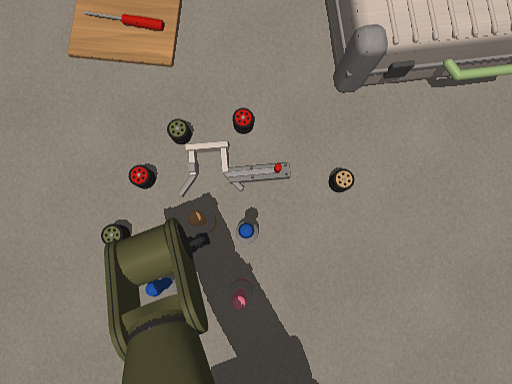

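Call:
apply_moves:
  series:
    - {"claw":1,"dp":[0.003,-0.0055,0.001],"yaw":0}
    - {"claw":1,"dp":[0.006,-0.011,0.002],"yaw":0}
    - {"claw":1,"dp":[0.0095,-0.0165,0.002],"yaw":0}
    - {"claw":1,"dp":[0.0125,-0.022,0.002],"yaw":0}
    - {"claw":1,"dp":[0.016,-0.0275,0.002],"yaw":0}
    - {"claw":1,"dp":[0.019,-0.033,0.002],"yaw":0}
    - {"claw":1,"dp":[0.022,-0.038,0.002],"yaw":0}
    - {"claw":1,"dp":[0.025,-0.043,0.002],"yaw":0}
    - {"claw":1,"dp":[0.025,-0.043,0.002],"yaw":0}

```text
t: 6.35
position: [0.4823, 0.217, 0.0844]
ee_rot: [0.832, -0.555, -0.001, 0.001]
force: [-1.6, -0.3, 1.1]
gripper_width: 0.085
```

```bash
cat > look.py <<'E'
from snap import *
def look(tag,guess,r=.03):
    s=env.sense(); rel(s,s["position"]); snap(tag)
    M=R.from_quat(s["ee_rot"]).as_matrix()
    for n,P,C in load(tag):
        for nm,z0,z1 in(("foot",.006,.043),("neck",.07,.125)):
            a=P[(np.hypot(*(P[:,:2]-guess).T)<r)&(P[:,2]>z0)&(P[:,2]<z1)]; Cc=C[(np.hypot(*(P[:,:2]-guess).T)<r)&(P[:,2]>z0)&(P[:,2]<z1)].astype(int)
            w=(Cc[:,2]>Cc[:,0]*1.25)&(Cc[:,2]>35); a=a[w]
            if len(a)>8:
                f=least_squares(lambda p:np.hypot(*(a[:,:2]-p).T)-(.026 if nm=="foot" else .0112),guess,loss="soft_l1",f_scale=.002)
                print(n,nm,len(a),"world",f.x.round(4),"dock",w2d(f.x).round(4),"tool",(M[:2,:2].T@(f.x-s["position"][:2])).round(4),"res",np.abs(f.fun).mean().round(4))
E
python3 - <<'E'
from look import *
look(4,np.array([.536,.167]),.045)
im=cv2.imread("pics/side4.png"); cv2.imwrite("pics/s4.png",cv2.resize(im[160:300,180:320],None,fx=4,fy=4,interpolation=2))
E
```

```text
tcp [0.4823 0.217  0.0844] ang -1.1769 toolz [-2.3e-03 -3.0e-04 -1.0e+00] t 6.35 F [-1.63 -0.25  1.1 ]
dp [0. 0. 0.] yaw None
top foot 25 world [0.5355 0.1681] dock [-0.1071  0.0121] tool [ 0.0656 -0.0304] res 0.0002
top neck 36 world [0.5353 0.1681] dock [-0.1073  0.0121] tool [ 0.0654 -0.0302] res 0.0006
side foot 127 world [0.5359 0.1664] dock [-0.1069  0.0104] tool [ 0.0672 -0.0301] res 0.0009
```

View pics/s4.png

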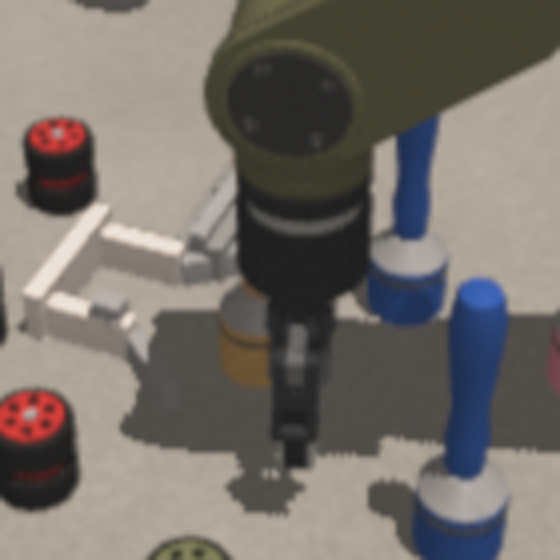

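Call:
apply_moves:
  series:
    - {"claw":1,"dp":[0.003,-0.0055,-0.001],"yaw":0}
    - {"claw":1,"dp":[0.006,-0.011,-0.002],"yaw":0}
    - {"claw":1,"dp":[0.009,-0.0165,-0.003],"yaw":0}
    - {"claw":1,"dp":[0.012,-0.022,-0.003],"yaw":0}
    - {"claw":1,"dp":[0.0155,-0.0275,-0.003],"yaw":0}
    - {"claw":1,"dp":[0.0185,-0.033,-0.003],"yaw":0}
    - {"claw":1,"dp":[0.0215,-0.0385,-0.003],"yaw":0}
    - {"claw":1,"dp":[0.025,-0.0445,-0.003],"yaw":0}
    - {"claw":1,"dp":[0.025,-0.0445,-0.003],"yaw":0}
    - {"claw":1,"dp":[0.025,-0.0445,-0.003],"yaw":0}

```text
t: 7.45
position: [0.5333, 0.2112, 0.0879]
ee_rot: [0.832, -0.555, 0.0, -0.0]
force: [-2.4, 0.6, -1.3]
gripper_width: 0.0848
```

```bash
python3 - <<'E'
from look import *
look(5,d2w([-.056,0]),.045)
im=cv2.imread("pics/side5.png"); cv2.imwrite("pics/s5.png",cv2.resize(im[160:300,150:290],None,fx=4,fy=4,interpolation=2))
E
```

```text
tcp [0.5333 0.2112 0.0879] ang -1.1762 toolz [ 2.e-04  0.e+00 -1.e+00] t 7.45 F [-2.44  0.64 -1.26]
dp [0. 0. 0.] yaw None
top foot 28 world [0.5861 0.1615] dock [-0.0573  0.0009] tool [ 0.0662 -0.0297] res 0.0008
top neck 53 world [0.5878 0.1609] dock [-0.0557  0.0002] tool [ 0.0674 -0.031 ] res 0.0021
side foot 101 world [0.5862 0.1599] dock [-0.0574 -0.0007] tool [ 0.0677 -0.0291] res 0.0009
```

View pics/s5.png

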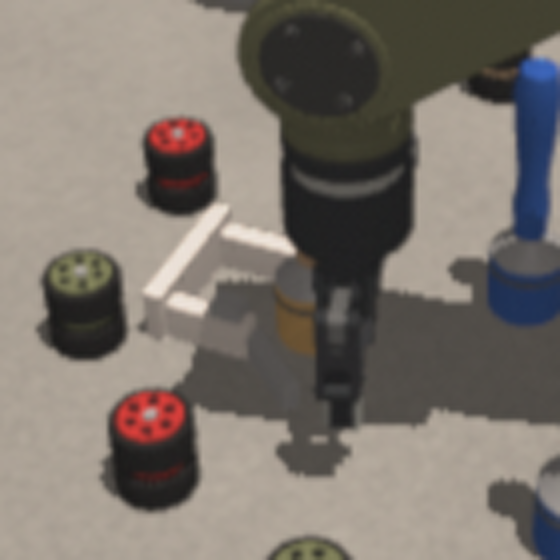

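View pics/top5.png

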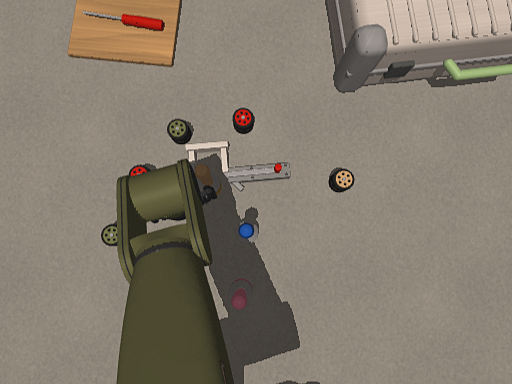

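```bash
python3 - <<'E'
from look import *
s=env.sense()
g=d2w([-.057,.0003])
for phi,b in((-.125,.008),(.09,.008),(.09,0)):
    t,a=tcp_for(g,phi,b); rel(s,[*t,.0875],a)
for x in(-.03,0,.001):
    t,a=tcp_for(d2w([x,0]),.09,0); rel(s,[*t,.0875],a)
E
```

```text
tcp [0.5328 0.2112 0.0877] ang -1.176 toolz [-2.e-04 -1.e-04 -1.e+00] t 7.55 F [-2.04  0.74 -2.22]
dp [-0.0031  0.008   0.0002] yaw 0.001
tcp [0.5328 0.2112 0.0877] ang -1.176 toolz [-2.e-04 -1.e-04 -1.e+00] t 7.55 F [-2.04  0.74 -2.22]
dp [0.0066 0.0221 0.0002] yaw -0.214
tcp [0.5328 0.2112 0.0877] ang -1.176 toolz [-2.e-04 -1.e-04 -1.e+00] t 7.55 F [-2.04  0.74 -2.22]
dp [0.0091 0.0145 0.0002] yaw -0.214
tcp [0.5328 0.2112 0.0877] ang -1.176 toolz [-2.e-04 -1.e-04 -1.e+00] t 7.55 F [-2.04  0.74 -2.22]
dp [ 0.0174 -0.0112  0.0002] yaw -0.214
tcp [0.5328 0.2112 0.0877] ang -1.176 toolz [-2.e-04 -1.e-04 -1.e+00] t 7.55 F [-2.04  0.74 -2.22]
dp [ 0.0264 -0.0398  0.0002] yaw -0.214
tcp [0.5328 0.2112 0.0877] ang -1.176 toolz [-2.e-04 -1.e-04 -1.e+00] t 7.55 F [-2.04  0.74 -2.22]
dp [ 0.0267 -0.0408  0.0002] yaw -0.214
```

Call:
apply_moves:
  series:
    - {"claw":1,"dp":[-0.003,0.008,0],"yaw":0}
    - {"claw":1,"dp":[0.002,0.015,0],"yaw":-0.107}
    - {"claw":1,"dp":[0.0066,0.022,0],"yaw":-0.214}
    - {"claw":1,"dp":[0.0066,0.022,0],"yaw":-0.214}
    - {"claw":1,"dp":[0.0085,0.0165,0],"yaw":-0.214}
    - {"claw":1,"dp":[0.0105,0.0105,0],"yaw":-0.214}
    - {"claw":1,"dp":[0.0125,0.0045,0],"yaw":-0.214}
    - {"claw":1,"dp":[0.0145,-0.0015,0],"yaw":-0.214}
    - {"claw":1,"dp":[0.016,-0.0075,0],"yaw":-0.214}
    - {"claw":1,"dp":[0.018,-0.0135,0],"yaw":-0.214}
    - {"claw":1,"dp":[0.02,-0.0195,0],"yaw":-0.214}
    - {"claw":1,"dp":[0.0215,-0.0245,0],"yaw":-0.214}
    - {"claw":1,"dp":[0.023,-0.029,0],"yaw":-0.214}
    - {"claw":1,"dp":[0.023,-0.029,0],"yaw":-0.214}
    - {"claw":1,"dp":[0.023,-0.029,0],"yaw":-0.214}

```text
t: 9.05
position: [0.5689, 0.2014, 0.0879]
ee_rot: [0.886, -0.463, -0.0, 0.0]
force: [-3.0, 0.1, 1.7]
gripper_width: 0.0854
```

```bash
python3 - <<'E'
from look import *
look(6,d2w([-.012,0]),.03)
s=env.sense(); t,a=tcp_for(d2w([0,0]),.09,0); rel(s,[*t,.0875],a)
im=cv2.imread("pics/side6.png"); cv2.imwrite("pics/s6.png",cv2.resize(im[160:300,150:290],None,fx=4,fy=4,interpolation=2))
E
```

```text
tcp [0.5689 0.2014 0.0879] ang -0.9625 toolz [-0. -0. -1.] t 9.05 F [-3.05  0.14  1.65]
dp [0. 0. 0.] yaw None
top foot 13 world [0.6307 0.1657] dock [-0.0125  0.0012] tool [ 0.0646 -0.0303] res 0.0002
top neck 28 world [0.6316 0.1654] dock [-0.0117  0.0008] tool [ 0.0653 -0.0309] res 0.0009
side foot 101 world [0.6321 0.164 ] dock [-0.0114 -0.0007] tool [ 0.0668 -0.0304] res 0.001
side neck 72 world [0.6312 0.1644] dock [-0.0122 -0.0002] tool [ 0.0659 -0.03  ] res 0.0009
tcp [0.5688 0.2014 0.0879] ang -0.9622 toolz [ 4.e-04  2.e-04 -1.e+00] t 9.15 F [-2.29  0.08  0.26]
dp [ 0.0056 -0.0094  0.0004] yaw -0.0002
```

View pics/s6.png

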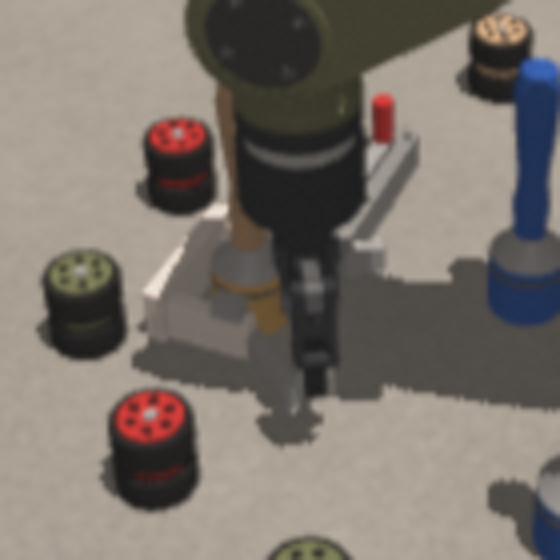

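Call:
apply_moves:
  series:
    - {"claw":1,"dp":[0.0015,-0.0026,0],"yaw":0}
    - {"claw":1,"dp":[0.003,-0.0052,0],"yaw":0}
    - {"claw":1,"dp":[0.0045,-0.0078,0],"yaw":0}
    - {"claw":1,"dp":[0.0055,-0.0095,0],"yaw":0}
    - {"claw":1,"dp":[0.006,-0.0104,0],"yaw":0}
    - {"claw":1,"dp":[0.006,-0.0104,0],"yaw":0}

```text
t: 9.75
position: [0.5799, 0.2021, 0.0878]
ee_rot: [0.886, -0.463, -0.001, 0.001]
force: [-5.2, -0.1, 3.5]
gripper_width: 0.0854
```

```bash
python3 - <<'E'
from look import *
look(7,d2w([-.0,0]),.03)
E
```

```text
tcp [0.5799 0.2021 0.0878] ang -0.9627 toolz [-2.3e-03 -4.0e-04 -1.0e+00] t 9.75 F [-5.17 -0.13  3.51]
dp [0. 0. 0.] yaw None
top foot 15 world [0.6417 0.1664] dock [-0.0015  0.0009] tool [ 0.0646 -0.0303] res 0.0003
top neck 29 world [0.6422 0.1662] dock [-0.001   0.0006] tool [ 0.0651 -0.0306] res 0.0009
side foot 81 world [0.6429 0.1647] dock [-0.0005 -0.001 ] tool [ 0.0667 -0.0303] res 0.001
side neck 63 world [0.6424 0.1654] dock [-0.001  -0.0003] tool [ 0.0659 -0.0302] res 0.0008
```

Call:
apply_moves:
  series:
    - {"claw":1,"dp":[0.0005,-0.0009,0],"yaw":0}
    - {"claw":1,"dp":[0.001,-0.0017,0],"yaw":0}
    - {"claw":1,"dp":[0.001,-0.0017,0],"yaw":0}
    - {"claw":1,"dp":[0.001,-0.0017,0],"yaw":0}

```text
t: 10.25
position: [0.5818, 0.2023, 0.0878]
ee_rot: [0.886, -0.463, -0.001, 0.001]
force: [-5.9, -0.2, 1.9]
gripper_width: 0.0851
```

```bash
python3 - <<'E'
from look import *
look(8,d2w([-.0,0]),.03)
E
```

```text
tcp [0.5818 0.2023 0.0878] ang -0.9626 toolz [-2.2e-03 -4.0e-04 -1.0e+00] t 10.25 F [-5.85 -0.16  1.89]
dp [0. 0. 0.] yaw None
top foot 15 world [0.644  0.1664] dock [0.0008 0.0006] tool [ 0.065  -0.0305] res 0.0002
top neck 29 world [0.6439 0.1663] dock [0.0007 0.0006] tool [ 0.065  -0.0304] res 0.001
side foot 82 world [0.6449 0.1648] dock [ 0.0015 -0.001 ] tool [ 0.0668 -0.0303] res 0.001
side neck 60 world [0.6441 0.1656] dock [ 0.0008 -0.0002] tool [ 0.0657 -0.0301] res 0.0009
```

Call:
apply_moves:
  series:
    - {"claw":1,"dp":[-0.006,0.0105,0],"yaw":0}
    - {"claw":1,"dp":[-0.0125,0.0215,0],"yaw":0}
    - {"claw":1,"dp":[-0.018,0.031,0],"yaw":0}
    - {"claw":1,"dp":[-0.018,0.031,0],"yaw":0}
    - {"claw":1,"dp":[-0.018,0.031,-0.05],"yaw":0}
    - {"claw":0,"dp":[-0.018,0.031,-0.1],"yaw":0}
    - {"claw":-1,"dp":[-0.018,0.031,-0.15],"yaw":0}
    - {"claw":-1,"dp":[-0.018,0.031,-0.2],"yaw":0}
    - {"claw":-1,"dp":[-0.018,0.031,-0.22],"yaw":0}
    - {"claw":-1,"dp":[-0.018,0.031,-0.22],"yaw":0}

```text
t: 11.35
position: [0.5486, 0.1999, 0.3138]
ee_rot: [0.887, -0.463, 0.004, -0.003]
force: [0.1, 0.1, -0.3]
gripper_width: 0.0124
```

```bash
python3 - <<'E'
from look import *
look(9,d2w([-.0,0]),.03)
p=d2w([-.039,-.205]); print(p)
rel(env.sense(),[*p,.305],.09)
for n,P,C in load(9):
    C=C.astype(int); k=(C[:,2]>110)&(C[:,1]<60)&(np.hypot(*(P[:,:2]-[.617,.004]).T)<.03)&(P[:,2]>.055); a=P[k]
    if len(a)>5: print(n,len(a),a.mean(0).round(4),w2d(a[:,:2].mean(0)).round(4))
E
```

```text
tcp [0.5486 0.1999 0.3138] ang -0.9619 toolz [ 0.0102  0.0026 -0.9999] t 11.35 F [ 0.1   0.09 -0.26]
dp [0. 0. 0.] yaw None
top foot 63 world [0.6439 0.1665] dock [0.0007 0.0007] tool [ 0.0819 -0.0591] res 0.0002
top neck 65 world [0.6437 0.1663] dock [0.0005 0.0006] tool [ 0.0819 -0.0588] res 0.0007
side foot 120 world [0.6451 0.165 ] dock [ 0.0017 -0.0008] tool [ 0.0838 -0.0592] res 0.001
side neck 147 world [0.6446 0.1649] dock [ 0.0013 -0.0009] tool [ 0.0836 -0.0588] res 0.0011
[ 0.62292448 -0.04197965]
tcp [0.5467 0.1993 0.3077] ang -0.962 toolz [ 4.e-04  1.e-04 -1.e+00] t 11.45 F [-0.51  0.17 -0.9 ]
dp [0.2416 0.0755 0.0027] yaw -1.052
top 41 [0.6174 0.004  0.0746] [-0.0403 -0.1587]
side 22 [0.6155 0.0083 0.0668] [-0.0419 -0.1542]
```

View pics/side9.png

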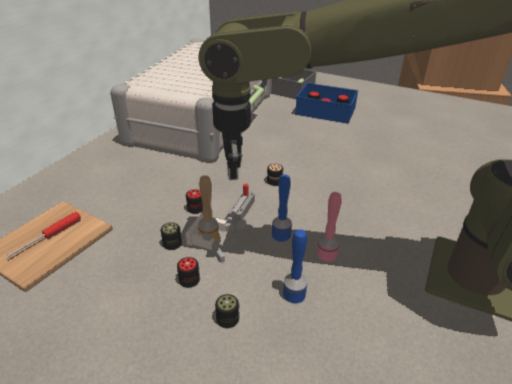

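Call:
apply_moves:
  series:
    - {"claw":-1,"dp":[0.2415,0.0755,0],"yaw":-1.052}
    - {"claw":-1,"dp":[0.2415,0.0755,0],"yaw":-1.052}
    - {"claw":-1,"dp":[0.2415,0.0755,0],"yaw":-1.052}
    - {"claw":-1,"dp":[0.2415,0.0755,0],"yaw":-1.052}
    - {"claw":-1,"dp":[0.2415,0.0755,0],"yaw":-1.052}
    - {"claw":-1,"dp":[0.2415,0.0755,0],"yaw":-1.052}
    - {"claw":-1,"dp":[0.2415,0.0755,0],"yaw":-1.052}
    - {"claw":-1,"dp":[0.2415,0.0755,0],"yaw":-1.052}
    - {"claw":-1,"dp":[0.2415,0.0755,0],"yaw":-1.052}
    - {"claw":-1,"dp":[0.2415,0.0755,0.05],"yaw":-1.052}
    - {"claw":-1,"dp":[0.2415,0.0755,0.1],"yaw":-1.052}
    - {"claw":-1,"dp":[0.2415,0.0755,0.15],"yaw":-1.052}
    - {"claw":-1,"dp":[0.2415,0.0755,0.18],"yaw":-1.052}
    - {"claw":-1,"dp":[0.2415,0.0755,0.18],"yaw":-1.052}
    - {"claw":-1,"dp":[0.2415,0.0755,0.18],"yaw":-1.052}

```text
t: 12.95
position: [0.6224, -0.0416, 0.127]
ee_rot: [0.999, 0.045, -0.001, -0.0]
force: [0.6, -0.2, 0.8]
gripper_width: 0.0
```

```bash
python3 - <<'E'
from look import *
look(10,d2w([-.0,0]),.03)
s=env.sense(); print(w2d(s["position"][:2]))
for y in(-.165-.019,-.094,-.09): rel(s,[*d2w([-.039,y]),.122],.09)
c=env.get_calibration("side"); d=np.load("side10.npz")["d"]; P=cloud(c,d).reshape(-1,3)[d.reshape(-1)>0]; q=P-s["position"]; q=q[(np.hypot(q[:,0],q[:,1])<.04)&(q[:,2]<-.02)]
print("tip z",np.sort(P[(np.hypot(*(P[:,:2]-s["position"][:2]).T)<.012)][:,2])[:400:40].round(3))
a=q[(q[:,2]<-.045)&(q[:,2]>-.075)]; print(len(a),a.min(0).round(3),a.max(0).round(3))
im=cv2.imread("pics/side10.png"); cv2.imwrite("pics/s10.png",cv2.resize(im[110:250,180:320],None,fx=4,fy=4,interpolation=2))
E
```

```text
tcp [ 0.6224 -0.0416  0.127 ] ang 0.0897 toolz [-2.3e-03  3.0e-04 -1.0e+00] t 12.95 F [ 0.6  -0.23  0.78]
dp [0. 0. 0.] yaw None
top foot 63 world [0.6439 0.1664] dock [0.0006 0.0007] tool [ 0.04   -0.2053] res 0.0003
top neck 65 world [0.6436 0.1662] dock [0.0004 0.0005] tool [ 0.0397 -0.2051] res 0.0007
side foot 116 world [0.645  0.1645] dock [ 0.0016 -0.0013] tool [ 0.041  -0.2033] res 0.0009
side neck 146 world [0.6449 0.1652] dock [ 0.0015 -0.0007] tool [ 0.0409 -0.204 ] res 0.0011
[-0.03748811 -0.20516623]
tcp [ 0.6244 -0.042   0.1304] ang 0.0899 toolz [ 3.9e-03 -6.0e-04 -1.0e+00] t 13.05 F [0.41 0.42 0.76]
dp [-0.0016 -0.0212  0.0083] yaw -0.0001
tcp [ 0.6244 -0.042   0.1304] ang 0.0899 toolz [ 3.9e-03 -6.0e-04 -1.0e+00] t 13.05 F [0.41 0.42 0.76]
dp [-0.0016 -0.1112  0.0083] yaw -0.0001
tcp [ 0.6244 -0.042   0.1304] ang 0.0899 toolz [ 3.9e-03 -6.0e-04 -1.0e+00] t 13.05 F [0.41 0.42 0.76]
dp [-0.0016 -0.1152  0.0083] yaw -0.0001
tip z [0.059 0.086 0.118 0.167]
70 [-0.015 -0.007 -0.071] [ 0.011  0.04  -0.045]
```

View pics/s10.png

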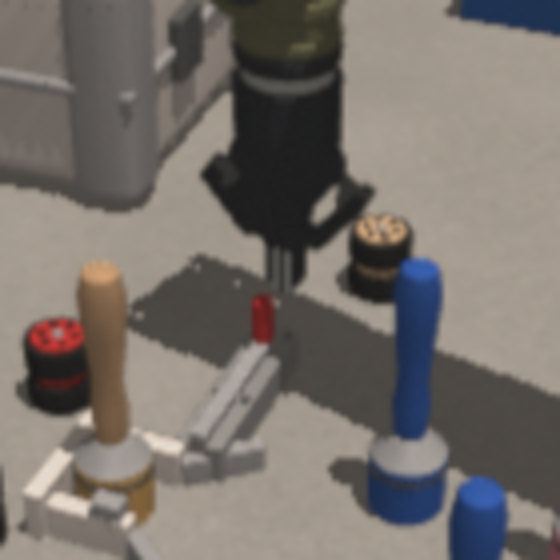

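Call:
apply_moves:
  series:
    - {"claw":-1,"dp":[-0.001,-0.008,0.006],"yaw":0}
    - {"claw":-1,"dp":[-0.001,-0.016,0.006],"yaw":0}
    - {"claw":-1,"dp":[-0.001,-0.024,0.006],"yaw":0}
    - {"claw":-1,"dp":[-0.001,-0.032,0.006],"yaw":0}
    - {"claw":-1,"dp":[-0.001,-0.04,0.006],"yaw":0}
    - {"claw":-1,"dp":[-0.001,-0.048,0.006],"yaw":0}
    - {"claw":-1,"dp":[-0.001,-0.056,0.006],"yaw":0}
    - {"claw":-1,"dp":[-0.001,-0.064,0.006],"yaw":0}
    - {"claw":-1,"dp":[-0.001,-0.072,0.006],"yaw":0}
    - {"claw":-1,"dp":[-0.001,-0.08,0.006],"yaw":0}
    - {"claw":-1,"dp":[-0.001,-0.088,0.006],"yaw":0}
    - {"claw":-1,"dp":[-0.001,-0.095,0.006],"yaw":0}
    - {"claw":-1,"dp":[-0.001,-0.1,0.006],"yaw":0}
    - {"claw":-1,"dp":[-0.001,-0.103,0.006],"yaw":0}
    - {"claw":-1,"dp":[-0.001,-0.103,0.006],"yaw":0}

```text
t: 14.55
position: [0.6122, 0.0612, 0.1215]
ee_rot: [0.999, 0.045, -0.001, -0.0]
force: [-0.7, -0.4, 0.7]
gripper_width: -0.0
```

```bash
cat > knob.py <<'E'
from look import *
def knob(tag,g):
    for n,P,C in load(tag):
        C=C.astype(int); k=(C[:,2]>90)&(C[:,1]<60)&(np.hypot(*(P[:,:2]-g).T)<.03)&(P[:,2]>.05)&(P[:,2]<.09); a=P[k]
        if len(a)>5:
            f=least_squares(lambda p:np.hypot(*(a[:,:2]-p).T)-.008,a[:,:2].mean(0),loss="soft_l1",f_scale=.001).x
            print(n,"knob",len(a),"mean",w2d(a[:,:2].mean(0)).round(4),"circle",w2d(f).round(4))
        q=np.array([w2d(p) for p in P[(P[:,2]>.034)&(P[:,2]<.044)&(np.hypot(*(P[:,:2]-d2w([-.04,0])).T)<.08),:2]])
        if len(q): q=q[abs(q[:,0]+.039)<.005]; print(n,"bar y max",q[:,1].max().round(4) if len(q) else None,len(q))
E
python3 - <<'E'
from knob import *
look(11,d2w([-.0,0]),.03); knob(11,d2w([-.039,-.08]))
s=env.sense(); print(w2d(s["position"][:2]))
im=cv2.imread("pics/side11.png"); cv2.imwrite("pics/s11.png",cv2.resize(im[130:270,160:300],None,fx=4,fy=4,interpolation=2))
E
```

```text
tcp [0.6122 0.0612 0.1215] ang 0.0903 toolz [-1.4e-03  8.0e-04 -1.0e+00] t 14.55 F [-0.66 -0.35  0.68]
dp [0. 0. 0.] yaw None
top foot 25 world [0.6439 0.1662] dock [0.0007 0.0005] tool [ 0.041  -0.1017] res 0.0002
top neck 64 world [0.6436 0.1663] dock [0.0004 0.0006] tool [ 0.0407 -0.1018] res 0.0007
side foot 91 world [0.6447 0.1647] dock [ 0.0013 -0.0012] tool [ 0.0416 -0.1001] res 0.0009
side neck 151 world [0.6446 0.1649] dock [ 0.0012 -0.0009] tool [ 0.0416 -0.1004] res 0.0012
top bar y max 0.0314 119
side knob 44 mean [-0.0401 -0.0778] circle [-0.0373 -0.0835]
side bar y max 0.0329 127
[-0.04059004 -0.1015835 ]
```

View pics/s11.png

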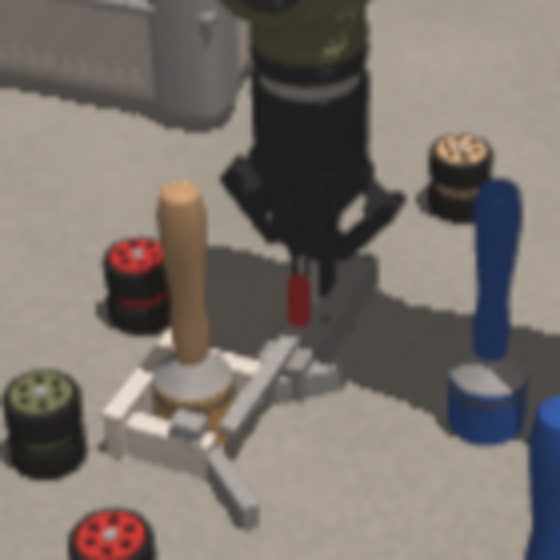

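Call:
apply_moves:
  series:
    - {"claw":-1,"dp":[0,-0.003,0],"yaw":0}
    - {"claw":-1,"dp":[0,-0.006,0],"yaw":0}
    - {"claw":-1,"dp":[0,-0.008,0],"yaw":0}
    - {"claw":-1,"dp":[0,-0.009,0],"yaw":0}
    - {"claw":-1,"dp":[0,-0.0095,0],"yaw":0}
    - {"claw":-1,"dp":[0,-0.0095,0],"yaw":0}

```text
t: 15.25
position: [0.6114, 0.0687, 0.1213]
ee_rot: [0.999, 0.045, -0.001, 0.001]
force: [-1.1, -6.7, -0.9]
gripper_width: -0.0001
```

```bash
python3 - <<'E'
from knob import *
look(12,d2w([-.0,0]),.03); knob(12,d2w([-.039,-.08]))
s=env.sense(); print(w2d(s["position"][:2]))
E
```

```text
tcp [0.6114 0.0687 0.1213] ang 0.0904 toolz [-0.0015 -0.003  -1.    ] t 15.25 F [-1.13 -6.66 -0.92]
dp [0. 0. 0.] yaw None
top foot 10 world [0.644  0.1665] dock [0.0007 0.0007] tool [ 0.0412 -0.0944] res 0.0001
top neck 41 world [0.6437 0.1664] dock [0.0005 0.0007] tool [ 0.041  -0.0944] res 0.0007
side foot 87 world [0.645  0.1648] dock [ 0.0016 -0.0011] tool [ 0.0421 -0.0926] res 0.001
side neck 147 world [0.6446 0.1647] dock [ 0.0012 -0.0011] tool [ 0.0417 -0.0926] res 0.0011
top bar y max 0.0387 114
side knob 48 mean [-0.0397 -0.0705] circle [-0.0378 -0.0769]
side bar y max 0.0405 125
[-0.04047785 -0.09373578]
```

Call:
apply_moves:
  series:
    - {"claw":-1,"dp":[0,-0.001,0],"yaw":0}
    - {"claw":-1,"dp":[0,-0.002,0],"yaw":0}
    - {"claw":-1,"dp":[0,-0.002,0],"yaw":0}

```text
t: 15.65
position: [0.6114, 0.0691, 0.1214]
ee_rot: [0.999, 0.045, -0.001, 0.003]
force: [0.7, -14.3, -0.7]
gripper_width: -0.0001
```

```bash
python3 - <<'E'
from knob import *
s=env.sense(); print(w2d(s["position"][:2]),s["force"])
E
```

```text
[-0.0404371  -0.09337765] [  0.67127344 -14.28775004  -0.74199966]
```

The keeper is hard against its stop: the force rose to 14 N with no further motion. I'll back off and rise clear.

Call:
apply_moves:
  series:
    - {"claw":-1,"dp":[0,0.005,0],"yaw":0}
    - {"claw":-1,"dp":[0,0.015,0],"yaw":0}
    - {"claw":-1,"dp":[0,0.03,0],"yaw":0}
    - {"claw":-1,"dp":[0,0.04,0],"yaw":0}
    - {"claw":-1,"dp":[0,0.04,0],"yaw":0}
    - {"claw":-1,"dp":[0,0.04,-0.05],"yaw":0}
    - {"claw":-1,"dp":[0,0.08,-0.1],"yaw":0}
    - {"claw":-1,"dp":[0,0.12,-0.15],"yaw":0}
    - {"claw":-1,"dp":[0,0.16,-0.18],"yaw":0}
    - {"claw":-1,"dp":[0,0.16,-0.18],"yaw":0}
    - {"claw":-1,"dp":[0,0.16,-0.18],"yaw":0}

```text
t: 16.75
position: [0.6276, -0.0899, 0.3068]
ee_rot: [0.999, 0.043, 0.004, 0.001]
force: [0.6, -0.3, 0.7]
gripper_width: 0.0001
```

```bash
python3 - <<'E'
from knob import *
look(13,d2w([-.0,0]),.03); knob(13,d2w([-.039,-.08]))
for n in("top","side"):
    c=env.get_calibration(n)
    print(n,[(r["confidence"],at_z(c,r["xy"],0).round(3)[:2]) for r in env.tip_of("wheels0",n)])
im=cv2.imread("pics/top13.png"); cv2.imwrite("pics/t13.png",cv2.resize(im[90:310,90:310],None,fx=2.7,fy=2.7,interpolation=2))
E
```

```text
tcp [ 0.6276 -0.0899  0.3068] ang 0.0868 toolz [ 0.0078 -0.002  -1.    ] t 16.75 F [ 0.63 -0.35  0.74]
dp [0. 0. 0.] yaw None
top foot 64 world [0.6439 0.1664] dock [0.0007 0.0007] tool [ 0.0384 -0.254 ] res 0.0003
top neck 62 world [0.6437 0.1664] dock [0.0005 0.0006] tool [ 0.0383 -0.2539] res 0.0007
side foot 85 world [0.6449 0.1647] dock [ 0.0015 -0.0011] tool [ 0.0393 -0.2522] res 0.0011
side neck 147 world [0.6447 0.1652] dock [ 0.0013 -0.0007] tool [ 0.0391 -0.2526] res 0.0012
top knob 42 mean [-0.041 -0.075] circle [-0.0384 -0.0713]
top bar y max 0.0385 189
side knob 40 mean [-0.04   -0.0701] circle [-0.0384 -0.0766]
side bar y max 0.04 129
top [(0.84, array([0.47 , 0.367])), (0.78, array([0.714, 0.237])), (0.75, array([0.608, 0.32 ])), (0.6, array([0.738, 0.082]))]
side [(0.93, array([0.469, 0.375])), (0.81, array([0.608, 0.32 ])), (0.74, array([ 0.6  , -0.157])), (0.69, array([0.748, 0.085])), (0.55, array([0.717, 0.236]))]
```

View pics/t13.png

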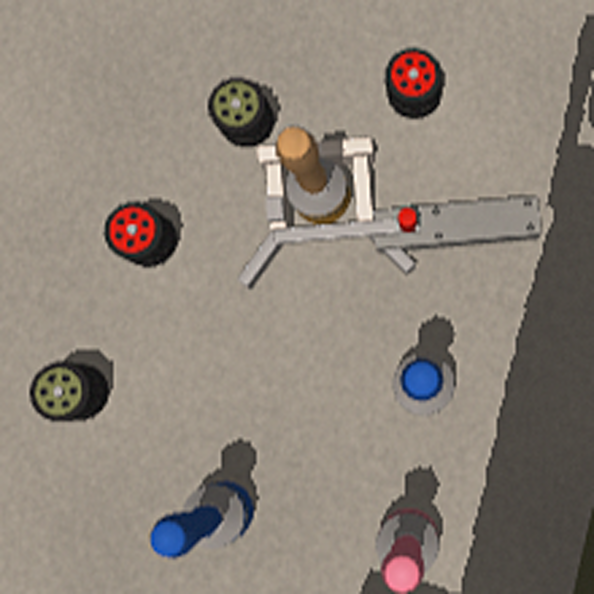

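The enlarged top view shows the stamp upright in the bay, crop (325,195). The bar reaches right across the mouth to the far cheek, knob at crop (407,218). The wheels and look-alikes in the crop are where they were. I'm handing the job in.

```bash
python3 - <<'E'
from plant import env
print(env.sense()["joint_vel"].round(3)); print(env.close_job())
E
```

```text
[ 0.008  0.005  0.006 -0.002  0.    -0.002]
the job is handed in; nothing more can be done
None
```

The stamp is in the bay against the back stop, the keeper is fully across the mouth behind it, and the job is handed in at about 17 s. I pushed the stamp upright on its brass foot with the side of one open finger, then pushed the red knob with the closed fingertips until the bar met its stop.

**Last checks:**
- **Stamp:** it stands upright at dock x about +1 mm, y about 0 ±1 mm; the two cameras agree within 2 mm.
- **Keeper:** the joint is at about 0.089–0.090 m from the bar end. The knob fits scatter by about 5 mm but agree with this. At the stop the push force rose to 14 N with no further motion.
- **Wheels:** they read within 9 mm of where they started, most of that detector scatter. The tan pair was missed in the last top view but found in the side view.
- **Handle:** the pushing forces stayed small and the gripper was placed to clear the handle by about 6 mm. I had no direct contact reading for the handle.

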